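Free a copper link bar from its guarded battery bay

ROBOT

A 6-joint arm with a two-finger parallel gripper is mounted at the origin on the work surface. World frame = base frame: x ahead of the robot, y to its left, z up, the work surface at z = 0. Lengths are in m, angles in rad, forces in N, time in s.
With the tool pointing down it reaches from about 0.275 to 0.825 m from the base axis. Payload 4.9 kg.
Tool frame: the origin (TCP) lies on the mounting face of the last link; the fingertips stand 173 mm ahead of it and the grasp point (between the pads) lies 155 mm ahead of it; z points along the fingers, y is the line along which they close (so a half turn about z gives the same grasp; the last joint's range is limited). The gripper opens to 85 mm and grips with 20 to 120 N. Pads are 22 mm wide; open, the fingers measure 114 mm over their backs; the gripper's body (76 mm by 85 mm) begins 54 mm behind the grasp point. The pads swing forward as they close: fully open they stand 13 mm farther back than shut.
Start: joints at [1.11, 0.326, -0.193, 1.052, 0, 1.437], TCP at [0.177, 0.521, 0.405] pointing down, gripper open.
Joint ranges: [-2.65, 2.65], [-0.97, 1.79], [-1.3, 1.35], [-1.93, 2.1], [-1.47, 1.37], [-3.14, 3.14]. Speed limits (rad/s): [2.57, 2.57, 3.14, 3.14, 3.14, 3.14].

INTERFACE

Orientations are given as a 3x3 rotation matrix whose columns are the frame's x, y, z axes.
In Python, from bench import arm gives the robot as it stands.
- The arm moves only by the tool move_arm, never from a script. Its argument "targets" is a list that holds one entry, the list of rows, each a list of 7 numbers: the shift along the tool's x, y, z in units of 25 mm (1.0 is 25 mm), then the turn, a rotation vector about the tool's x, y, z in units of 8 degrees (1.0 is 8 degrees), then the opening, from 0 (shut) to 1 (fully open). A call has 1 to 12 rows; each row is the pose to reach, as a shift and turn from the pose commanded when the call began, along the tool's axes at that moment; what a row does not reach only later rows make up. A row lasts 1/10 s, in which the tool goes at most 50 mm and 8.59 degrees, less where a joint would pass 70% of its speed; a pose out of reach is approached as far as the arm can. A call with a gripper value outside its range is refused whole. The fingers move at their own pace and stop on an object; "grip_force" is the grip in N (left out, the last holds). Time passes only in rows, so rows that repeat a pose let the fingers close. It gives the time, the measured TCP pose, the force, the opening and the grip force at its end, in the units of the state.
- arm.observe(): the state, without advancing time (a new reading comes with each control period).
- arm.snapshot(name): name is "scene" or "top"; returns (picture, depth): 400x640x3 uint8, red, green, blue; 400x640 float32, m along the optical axis (not along the pixel's ray), 0 where there is no reading.
- arm.camera_model(name): a dict with "mtx" (3x3 intrinsics, pixels), "position" and "orientation" of the camera in the world. Camera axes: x right, y down, z forward; pixel columns grow to the right and rows downward; lengths in m; the calibration is good to about 2 mm. A picture is of the moment at which its call begins. camera_model takes no time and is no camera call.
- arm.finish_job(): hands the job in; it is judged then, once.
Trained networks look in the newest picture that a camera, given by its name, has taken for a name from the list of things; names that differ only in an ending like _2 or _b are one class to them, and where a whole thing is asked for, a point or a joint stands for the part that bears it (a point fixed in the world has none). Each returns a list of dicts, best first, with "confidence" (0 to 1); they miss things now and then, are a little off and sometimes report something else, mostly with a low value. They report only what shows in the picture. A call takes as long as a camera call. They do not tell look-alikes from the thing itself.
- arm.recognise(thing, camera): "bbox" ([left, top, right, bottom] in pixels, round what is visible of it).
The state is a dict: "time": time; "joint_positions": joint angles; "dq": joint speeds; "effort": joint torques, N m; "ee_pos": TCP position; "eef_rot": TCP orientation; "contact_force": force on the tool from outside, world axes, zero at the start; "wrist_torque": the same for the moment, N m; "gripper_width": finger opening in m; "finger_force": force on a finger pad.
Only numpy, scipy, OpenCV 4.12 (cv2) and the standard library are available. Lean on these libraries where they do the work, as an engineer would, in place of code of your own. Each camera call takes 0.05 s, during which the arm holds its last target. There are 200 camera calls.

TASK

First make the battery bay dead: pull the orange isolator plug up out of its black socket and set it down on the steel counter about a hand's width away from the socket. Only then take the loose copper bar out of the grey bay, tilting it and drawing it out diagonally end first through the opening in the yellow cover, which is shorter than the bar, and finish still holding the whole bar steady in the gripper, both ends at least a few centimetres above the cover and touching nothing else. Leave the brass adapter, grey terminal cover, white spacer and spanner where they are.

Things in the scene. Friction and masses are not known exactly. Their poses are not given: they have to be found in the camera images.
- plug: orange isolator plug, 90 g. Origin: centre of its flange's underside, z up. Flange 40 x 34 x 5 mm (x, y, z); above it a grip block 36 (x) x 20 (y) mm, top at z = +35 mm: grip across the 20 mm. Below, a brass shank 20 (x) x 14 (y) x 30 mm long, notched 4 mm deep in its +x face. Seated, the flange lies on the socket top. Set upright on its shank it may fall over; that does not matter.
- socket: fixed black block 70 (x) x 60 (y) x 40 mm high, origin: centre of its underside on the counter, z up. Hole in its top 22 x 16 mm, 33 mm deep, for the plug, whose axes are then parallel to the socket's. A sprung detent nose in the hole's +x wall sits in the plug's notch: a straight upward pull of roughly 10 N (at most 20) frees it within the first 20 mm; after 35 mm of lift the shank is out.
- bay: fixed grey box 340 (x) x 190 (y) x 70 mm high, origin: centre of its underside on the counter, z up, long x axis roughly away from the robot. Walls 5 mm, floor top at z = 4 mm. Yellow cover at z = 64 to 70 mm with one opening (see bay_opening). Two white rests inside at x = +75 and -75 mm, 12 mm long in x, 50 mm in y, tops at z = 26 mm, carry the bar.
- bay_opening (a point): centre of the opening in the yellow cover, level with the cover's top face, 70 mm above the counter, axes as the bay's. Opening 140 (x) x 125 (y) mm, cover 6 mm thick; beyond each short edge 95 mm of free space lies under the cover, so the bar can be slid lengthwise there. It is little wider than a fully opened gripper: enter with the fingers part open.
- bar: loose copper bar 200 (x) x 20 (y) x 10 mm (z), about 350 g, balanced at mid-length; origin: centre of its underside. At the start flat on the rests (underside 26 mm, top 36 mm above the counter), x axis within 0.06 rad of the bay's, middle within 15 mm lengthwise and 6 mm sideways of the bay's, so both ends are under the cover. Nothing fastens it.
- bar_end_a (a point): centre of the bar's +x end face (the end away from the robot at the start)
- bar_end_b (a point): centre of the bar's -x end face (the end nearer the robot at the start)
- adapter: bystander: brass top-post adapter, a stepped cone 28 mm across and 30 mm high, standing, origin at the centre of its underside
- terminal_cover: bystander: grey bakelite terminal cover, an upturned cap 44 x 34 x 26 mm high, origin at the centre of its underside
- spacer: bystander: white nylon bolt spacer, a tube 30 mm outside, 22 mm high, standing, origin at the centre of its underside
- spanner: bystander: steel combination spanner 170 mm long lying on the counter to the right of the bay, near its origin along its x axis
Not all that is in view belongs to the job. Several things have the shape of the bar; the one meant has the colours described above.

How it is judged:
By the outcome, as a careful person would: the job done as asked, in the order asked, and still so for the second after the job is handed in, while the arm keeps its last pose, push and grip.
It also fails if it takes over 51 s, if anything falls off the work surface, if the arm or the gripper's body presses on something with over 40 N, if the wrist force passes 120 N, or if a joint passes its speed limit or range.

## Working session

There is one attempt and no reset: what is moved stays moved. The work goes in short steps, Python scripts to look and compute and a tool call to move; the robot and the scene stay as the last step left them, time stands still between calls to the robot, and variables do not carry over. Pictures are saved under pics/ and viewed, at most 10 in all, crops included, and the job is handed in when it is done.

Besides the shell and the picture viewer there is one more tool, called after "Request:" as name([rows], argument=value, ...), one row to a line, values as JSON. move_arm: Moves the arm, as the interface text tells. Its arguments: {"type":"object","properties":{"targets":{"type":"array","items":{"type":"array","items":{"type":"array","items":{"type":"number"}}}},"grip_force":{"type":"number"}},"required":["targets"]}

```bash
mkdir -p pics; ls
python3 - <<'E'
from bench import arm
import cv2,numpy as np
for c in ("scene","top"):
    p,d=arm.snapshot(c); cv2.imwrite(f"pics/{c}0.png",p[:,:,::-1]); np.save(f"pics/{c}0.npy",d)
    m=arm.camera_model(c); print(c,np.round(m["mtx"],1).tolist(),np.round(m["position"],3),np.round(m["orientation"],3).tolist())
    for t in ["plug","socket","bay","bar","adapter","terminal_cover","spacer","spanner"]:
        print(t,[(np.round(r["bbox"]).tolist(),round(r["confidence"],2)) for r in arm.recognise(t,c)])
s=arm.observe();print(s["time"],np.round(s["eef_rot"],3).tolist(),s["ee_pos"])
E
```

```text
pics
scene [[458.1, 0.0, 316.7], [0.0, 458.1, 192.1], [0.0, 0.0, 1.0]] [ 1.17  -0.008  1.208] [[0.041, 0.857, -0.514], [0.999, -0.039, 0.015], [-0.007, -0.514, -0.858]]
plug [([383.0, 184.0, 392.0, 205.0], 0.52)]
socket [([372.0, 183.0, 401.0, 214.0], 0.87)]
bay [([234.0, 157.0, 329.0, 279.0], 0.71)]
bar [([366.0, 130.0, 415.0, 172.0], 0.84), ([182.0, 136.0, 242.0, 150.0], 0.55), ([277.0, 185.0, 293.0, 228.0], 0.54)]
adapter [([371.0, 271.0, 380.0, 284.0], 0.17)]
terminal_cover [([276.0, 187.0, 290.0, 232.0], 0.58), ([429.0, 160.0, 447.0, 177.0], 0.46)]
spacer [([367.0, 268.0, 382.0, 283.0], 0.63), ([278.0, 191.0, 292.0, 230.0], 0.35)]
spanner [([182.0, 179.0, 196.0, 226.0], 0.67)]
top [[388.5, 0.0, 327.8], [0.0, 388.5, 193.9], [0.0, 0.0, 1.0]] [0.305 0.015 0.93 ] [[-0.069, -0.972, 0.223], [-0.998, 0.066, -0.02], [0.004, -0.224, -0.975]]
plug [([224.0, 197.0, 244.0, 220.0], 0.51)]
socket [([215.0, 192.0, 256.0, 231.0], 0.61)]
bay [([309.0, 104.0, 417.0, 263.0], 0.81)]
bar [([353.0, 148.0, 371.0, 207.0], 0.87), ([196.0, 254.0, 254.0, 324.0], 0.67), ([430.0, 286.0, 521.0, 312.0], 0.59)]
adapter [([194.0, 117.0, 209.0, 132.0], 0.64), ([310.0, 105.0, 416.0, 257.0], 0.42)]
terminal_cover [([141.0, 250.0, 175.0, 277.0], 0.77)]
spacer [([250.0, 111.0, 266.0, 123.0], 0.58)]
spanner [([465.0, 173.0, 494.0, 238.0], 0.95)]
0.9 [[-0.947, 0.321, 0.0], [0.321, 0.947, 0.0], [-0.0, 0.0, -1.0]] [0.17655565 0.52091833 0.4047085 ]
```

View pics/top0.png

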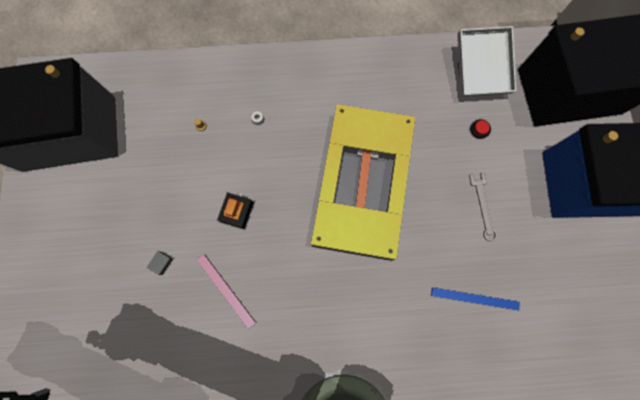

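View pics/scene0.png

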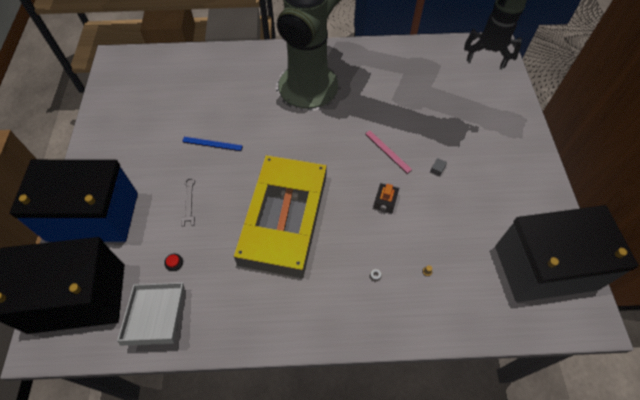

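Candidates for the bar (top view) are copper at (363,180) inside the yellow cover, pink at (226,290) and blue at (475,299). I choose the copper one. The only plug candidate is the orange block at (235,208) in the black socket.

```bash
cat > h.py <<'E'
import numpy as np,cv2
from bench import arm
def ray(c,uv):
    m=arm.camera_model(c);R=np.array(m["orientation"]);uv=np.atleast_2d(uv)
    d=np.c_[uv,np.ones(len(uv))]@np.linalg.inv(np.array(m["mtx"])).T@R.T
    return np.array(m["position"]),d
def plane(c,uv,z):
    p,d=ray(c,uv); return (p+d*((z-p[2])/d[:,2])[:,None])[:,:2]
def proj(c,P):
    m=arm.camera_model(c);q=(np.atleast_2d(P)-m["position"])@np.array(m["orientation"])@np.array(m["mtx"]).T
    return q[:,:2]/q[:,2:]
def rect(c,mask,z):
    v,u=np.nonzero(mask);P=plane(c,np.c_[u,v],z)
    return cv2.minAreaRect((P*1000).astype(np.float32))
def biggest(m):
    n,l,s,_=cv2.connectedComponentsWithStats(m.astype(np.uint8));return l==1+np.argmax(s[1:,4])
def box(shape,b):
    m=np.zeros(shape,bool);m[b[1]:b[3],b[0]:b[2]]=1;return m
E
python3 - <<'E'
from h import *
boxes={"top":dict(bay=(300,95,425,270),bar=(340,140,395,215),plug=(215,185,260,235)),"scene":dict(bay=(225,150,335,285),bar=(265,183,305,240),plug=(365,175,405,220))}
for c in boxes:
    im=cv2.imread(f"pics/{c}0.png");hsv=cv2.cvtColor(im,cv2.COLOR_BGR2HSV);H,S,V=hsv[...,0],hsv[...,1],hsv[...,2]
    d=np.load(f"pics/{c}0.npy")
    y=biggest((H>22)&(H<35)&(S>150)&(V>120)&box(H.shape,boxes[c]["bay"]))
    print(c,"cover",rect(c,y,.07))
    # opening: hole in yellow
    cs,h=cv2.findContours(y.astype(np.uint8),cv2.RETR_CCOMP,cv2.CHAIN_APPROX_NONE)
    holes=[k for k,hh in zip(cs,h[0]) if hh[3]>=0];k=max(holes,key=cv2.contourArea)
    print(" hole",cv2.minAreaRect((plane(c,k[:,0,:],.07)*1000).astype(np.float32)))
    b=biggest((H<18)&(S>90)&(V>60)&box(H.shape,boxes[c]["bar"]))
    print(" bar",rect(c,b,.036),b.sum())
    p=biggest((H<18)&(S>120)&(V>60)&box(H.shape,boxes[c]["plug"]))
    print(" plug",rect(c,p,.075),p.sum())
    p=biggest((V<60)&box(H.shape,boxes[c]["plug"]))
    # depth-based: world z of plug area
    bx=boxes[c]["plug"];v,u=np.mgrid[bx[1]:bx[3],bx[0]:bx[2]];uv=np.c_[u.ravel(),v.ravel()]
    o,r=ray(c,uv);P=o+r*d[bx[1]:bx[3],bx[0]:bx[2]].ravel()[:,None]
    for lo,hi in((.066,.085),(.03,.05)):
        Q=P[(P[:,2]>lo)&(P[:,2]<hi)];print(" depth z",lo,len(Q),Q.mean(0).round(4),cv2.minAreaRect((Q[:,:2]*1000).astype(np.float32)))
t=cv2.imread("pics/top0.png");s=cv2.imread("pics/scene0.png")
a=cv2.resize(t[180:240,205:265],(400,400),interpolation=2);b=cv2.resize(t[130:225,325:420],(400,400),interpolation=2)
cv2.imwrite("pics/crop.png",np.hstack([a,b]))
E
```

```text
top cover ((532.9199829101562, -89.38148498535156), (185.58636474609375, 337.8337707519531), 76.17765045166016)
 hole ((533.349365234375, -86.33317565917969), (137.71116638183594, 146.8936004638672), 76.1200942993164)
 bar ((543.137939453125, -90.70680236816406), (20.32411003112793, 141.8182830810547), 78.12916564941406) 490
 plug ((482.6025695800781, 211.1641082763672), (38.65482711791992, 44.33278274536133), 70.17970275878906) 325
 depth z 0.066 153 [0.4875 0.217  0.0754] ((488.0169677734375, 217.86502075195312), (20.13438606262207, 35.93638229370117), 68.61312866210938)
 depth z 0.03 635 [0.4864 0.2148 0.0415] ((490.87860107421875, 217.15438842773438), (60.848968505859375, 76.13813781738281), 68.76714324951172)
scene cover ((535.539794921875, -87.97592163085938), (187.8316650390625, 338.3198547363281), 76.24578857421875)
 hole ((535.3650512695312, -88.13089752197266), (131.12501525878906, 146.52142333984375), 76.22804260253906)
 bar ((518.616943359375, -83.12638092041016), (23.80270004272461, 138.02577209472656), 79.43035125732422) 316
 plug ((499.9466247558594, 215.12939453125), (36.97721862792969, 56.373390197753906), 68.70539855957031) 198
 depth z 0.066 76 [0.49   0.218  0.0725] ((488.2149658203125, 218.61109924316406), (19.533248901367188, 38.51618957519531), 71.07760620117188)
 depth z 0.03 355 [0.4952 0.2163 0.0384] ((490.4166564941406, 217.66754150390625), (59.75477981567383, 77.92760467529297), 69.23404693603516)
```

View pics/crop.png

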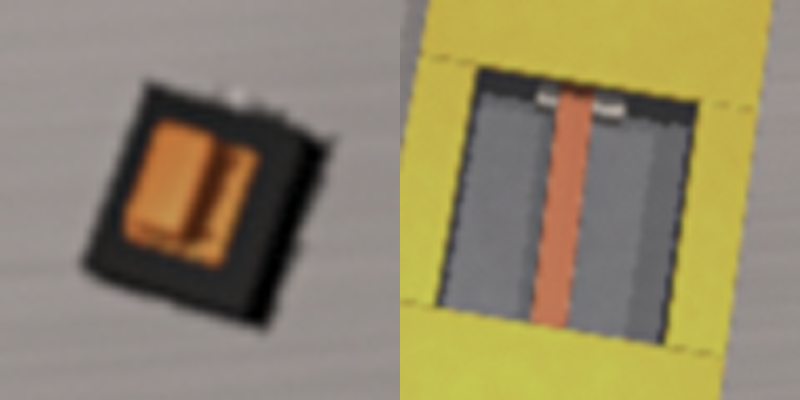

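The crop shows the orange plug, its grip block at the left (crop 165,185), in the black socket, and the copper bar at (565,200) lying on the white rests in the opening. Both match the description, so I'm moving to above the plug.

Request:
move_arm([
  [[-15.7,-7.47,3.2,0,0,0.29,0.6],[-15.7,-7.47,3.2,0,0,0.29,0.6],[-15.7,-7.47,3.2,0,0,0.29,0.6],[-15.7,-7.47,3.2,0,0,0.29,0.6],[-15.7,-7.47,3.2,0,0,0.29,0.6],[-15.7,-7.47,3.2,0,0,0.29,0.6],[-15.7,-7.47,3.2,0,0,0.29,0.6],[-15.7,-7.47,3.2,0,0,0.29,0.6],[-15.7,-7.47,3.2,0,0,0.29,0.6],[-15.7,-7.47,3.2,0,0,0.29,0.6],[-15.7,-7.47,3.2,0,0,0.29,0.6],[-15.7,-7.47,3.2,0,0,0.29,0.6]],
], grip_force=60)

```text
time: 2.1
ee_pos: [0.4877, 0.2185, 0.3247]
eef_rot: [[-0.934, 0.358, -0.001], [0.358, 0.934, 0.0], [0.001, -0.0, -1.0]]
contact_force: [-0.6, 0.6, -0.0]
gripper_width: 0.0511
finger_force: 0.0
```

```bash
cat >> h.py <<'E'
def go(pos,yang=None,tilt=0):
    """grasp-point target (m), tool y heading (deg), tilt: deg about world axis along tool y; prints units"""
    from scipy.spatial.transform import Rotation as Ro
    s=arm.observe();R=np.array(s["eef_rot"]);p=np.array(s["ee_pos"])
    T=R
    if yang is not None:
        a=np.radians(yang);y=np.array([np.cos(a),np.sin(a),0]);z=np.array([0,0,-1.])
        T=np.c_[np.cross(y,z),y,z];T=Ro.from_rotvec(np.radians(tilt)*y).as_matrix()@T
    t=np.array(pos)-.155*T[:,2]
    rv=Ro.from_matrix(R.T@T).as_rotvec(degrees=True)/8
    print("units",(R.T@(t-p)/.025).round(2),rv.round(2))
def st():
    s=arm.observe();R=np.array(s["eef_rot"]);p=np.array(s["ee_pos"])
    print("t",round(s["time"],2),"grasp",(p+.155*R[:,2]).round(4),"yang",round(np.degrees(np.arctan2(R[1,1],R[0,1])),2),"z",R[:,2].round(3),"F",np.round(s["contact_force"],1),"w",s["gripper_width"],"ff",s["finger_force"],"q",np.round(s["joint_positions"],2))
E
python3 -c "
from h import *
st();go([.4885,.218,.068],69)"
```

```text
t 2.1 grasp [0.4876 0.2186 0.1697] yang 69.0 z [-0.001  0.    -1.   ] F [-0.6  0.6 -0. ] w 0.05113465819622281 ff 0.0 q [ 0.28  0.37 -0.35  0.85  0.    0.65]
units [-0.04 -0.01  4.07] [-0. -0. -0.]
```

Request:
move_arm([
  [[0,0,2,0,0,0,0.6],[0,0,3.4,0,0,0,0.6],[0,0,4.05,0,0,0,0.6],[0,0,4.05,0,0,0,0.6],[0,0,4.05,0,0,0,0],[0,0,4.05,0,0,0,0],[0,0,4.05,0,0,0,0],[0,0,4.05,0,0,0,0],[0,0,4.05,0,0,0,0]],
])

```text
time: 3.0
ee_pos: [0.4891, 0.2185, 0.2252]
eef_rot: [[-0.933, 0.359, 0.003], [0.359, 0.933, 0.002], [-0.002, 0.003, -1.0]]
contact_force: [-1.7, 1.2, 6.1]
gripper_width: 0.0189
finger_force: 59.6
```

```bash
python3 -c "
from h import *
st()"
```

```text
t 3.0 grasp [0.4896 0.2188 0.0702] yang 68.97 z [ 0.003  0.002 -1.   ] F [-1.7  1.2  6.1] w 0.018894757097581778 ff 59.585811495780945 q [ 0.28  0.49 -0.46  0.62  0.    0.65]
```

Request:
move_arm([
  [[0,0,-0.3,0,0,0,0],[0,0,-0.6,0,0,0,0],[0,0,-0.9,0,0,0,0],[0,0,-1.2,0,0,0,0],[0,0,-1.6,0,0,0,0],[0,0,-2.0,0,0,0,0],[0,0,-2.4,0,0,0,0],[0,0,-2.8,0,0,0,0],[0,0,-2.8,0,0,0,0]],
])

```text
time: 3.9
ee_pos: [0.489, 0.2182, 0.2952]
eef_rot: [[-0.933, 0.359, 0.003], [0.359, 0.933, 0.001], [-0.002, 0.002, -1.0]]
contact_force: [0.2, -0.1, -1.0]
gripper_width: 0.0189
finger_force: 61.1
```

Run:
```python
from h import *
st()
p,d=arm.snapshot("scene");cv2.imwrite("pics/s1.png",cv2.resize(p[110:250,300:480,::-1],(720,560)))
# set-down candidates: 0.11 m from socket toward robot/left etc
for P in ([.40,.20,0],[.39,.15,0],[.49,.09,0],[.49,.07,0]): print(P,proj("top",P).round())
for t,b in (("cover",[(141+175)/2,264]),): print(t,plane("top",b,0.013))
```

```text
t 3.9 grasp [0.4894 0.2184 0.1402] yang 68.96 z [ 0.003  0.001 -1.   ] F [ 0.2 -0.1 -1. ] w 0.018914831212669646 ff 61.09899044036865 q [ 0.28  0.4  -0.39  0.78 -0.    0.65]
[0.4, 0.2, 0] [[246. 248.]]
[0.39, 0.15, 0] [[267. 251.]]
[0.49, 0.09, 0] [[290. 208.]]
[0.49, 0.07, 0] [[298. 207.]]
cover [[0.3754417 0.4007367]]
```

View pics/s1.png

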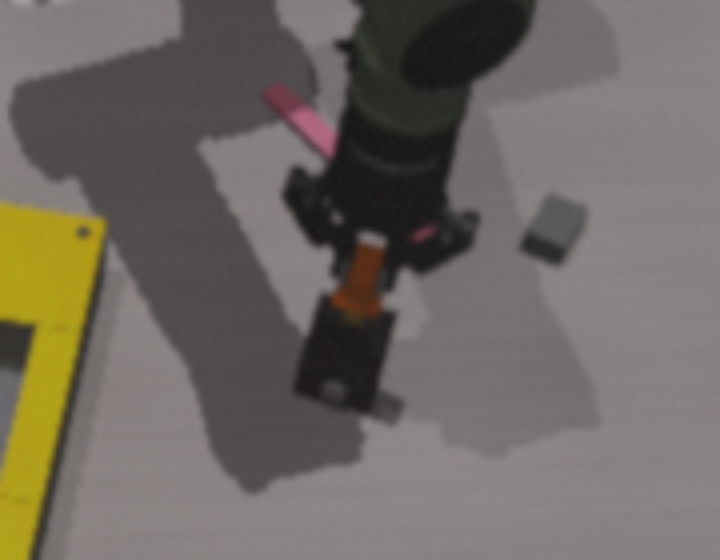

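The plug is out: the orange block is held in the gripper at (360,275) in the crop, above the black socket at (345,350). I'll set it down about 14 cm along tool +y, where the counter is clear.

Request:
move_arm([
  [[0,1.5,0,0,0,0,0],[0,3,0,0,0,0,0],[0,4.5,0.5,0,0,0,0],[0,5.6,1.3,0,0,0,0],[0,5.6,2.2,0,0,0,0],[0,5.6,2.8,0,0,0,0],[0,5.6,3.1,0,0,0,0],[0,5.6,3.16,0,0,0,0],[0,5.6,3.16,0,0,0,0],[0,5.6,3.16,0,0,0,0]],
])

```text
time: 4.95
ee_pos: [0.5377, 0.3479, 0.2153]
eef_rot: [[-0.933, 0.36, -0.002], [0.36, 0.933, -0.0], [0.002, -0.001, -1.0]]
contact_force: [-3.6, 0.2, 5.2]
gripper_width: 0.0191
finger_force: 61.8
```

```bash
python3 -c "
from h import *
st()"
```

```text
t 4.95 grasp [0.5374 0.3479 0.0603] yang 68.92 z [-0.002 -0.    -1.   ] F [-3.6  0.2  5.2] w 0.019051072879189123 ff 61.827839612960815 q [ 0.46  0.66 -0.16  0.75  0.    0.83]
```

Request:
move_arm([
  [[0,0,0,0,0,0,0.3],[0,0,0,0,0,0,0.5],[0,0,0,0,0,0,0.5],[0,0,0,0,0,0,0.5],[0,0,-1,0,0,0,0.5],[0,0,-2.5,0,0,0,0.5],[0,0,-4,0,0,0,0.5],[0,0,-6,0,0,0,0.5],[0,0,-6,0,0,0,0.5]],
])

```text
time: 5.85
ee_pos: [0.5406, 0.3497, 0.3723]
eef_rot: [[-0.933, 0.359, 0.011], [0.359, 0.933, 0.006], [-0.009, 0.009, -1.0]]
contact_force: [1.2, 1.2, -0.6]
gripper_width: 0.0425
finger_force: 0.0
```

Run:
```python
from h import *
st()
p,d=arm.snapshot("scene");cv2.imwrite("pics/s2.png",cv2.resize(p[110:310,220:480,::-1],(780,600)))
# grasp over the bar: opening centre along the bar line
P0=np.array([.543,-.0907]);a=np.radians(-11.6);u=np.array([np.cos(a),np.sin(a)])
O=np.array([.534,-.0885]);g=P0+u*((O-P0)@u);print("bar pt at opening centre",g)
go([*g,.15],78.4)
```

```text
t 5.85 grasp [0.5424 0.3506 0.2173] yang 68.96 z [ 0.011  0.006 -1.   ] F [ 1.2  1.2 -0.6] w 0.04246555963396222 ff 0.0 q [ 0.46  0.52  0.02  1.06 -0.    0.83]
bar pt at opening centre [ 0.53393055 -0.08883831]
units [ -6.06 -16.46   2.49] [ 0.04  0.04 -1.18]
```

View pics/s2.png

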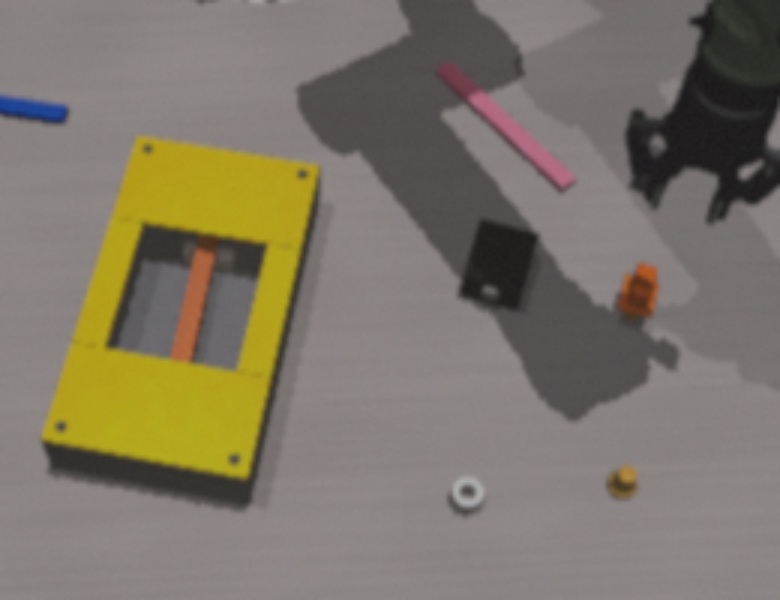

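The plug stands upright at (640,290), clear of the socket at (500,265). The bar still lies at (195,300). Moving above the bar, about 20 mm past the opening's centre toward its far end.

Request:
move_arm([
  [[-0.7,-1.7,0,0,0,-0.2,0.5],[-6.85,-16.33,2.4,0.04,0.04,-1.18,0.5],[-6.85,-16.33,2.4,0.04,0.04,-1.18,0.5],[-6.85,-16.33,2.4,0.04,0.04,-1.18,0.5],[-6.85,-16.33,2.4,0.04,0.04,-1.18,0.5],[-6.85,-16.33,2.4,0.04,0.04,-1.18,0.5],[-6.85,-16.33,2.4,0.04,0.04,-1.18,0.5],[-6.85,-16.33,2.4,0.04,0.04,-1.18,0.5],[-6.85,-16.33,2.4,0.04,0.04,-1.18,0.5],[-6.85,-16.33,2.4,0.04,0.04,-1.18,0.5],[-6.85,-16.33,2.4,0.04,0.04,-1.18,0.5],[-6.85,-16.33,2.4,0.04,0.04,-1.18,0.5]],
])

```text
time: 7.1
ee_pos: [0.5514, -0.093, 0.3037]
eef_rot: [[-0.98, 0.201, -0.008], [0.201, 0.98, -0.003], [0.008, -0.005, -1.0]]
contact_force: [-0.3, -0.7, 0.3]
gripper_width: 0.0427
finger_force: 0.0
```

Run:
```python
from h import *
st();go([.5535,-.0929,.035],78.4)
```

```text
t 7.1 grasp [ 0.5501 -0.0935  0.1487] yang 78.43 z [-0.008 -0.003 -1.   ] F [-0.3 -0.7  0.3] w 0.0426754656871624 ff 0.0 q [-0.3   0.43 -0.31  0.84 -0.01 -0.1 ]
units [-0.12  0.04  4.55] [-0.03 -0.06  0.  ]
```

Request:
move_arm([
  [[-0.1,0.04,2,-0.03,-0.06,0,0.5],[-0.1,0.04,3,-0.03,-0.06,0,0.5],[-0.1,0.04,4,-0.03,-0.06,0,0.5],[-0.1,0.04,4.5,-0.03,-0.06,0,0.5],[-0.1,0.04,4.5,-0.03,-0.06,0,0.5],[-0.1,0.04,4.5,-0.03,-0.06,0,0],[-0.1,0.04,4.5,-0.03,-0.06,0,0],[-0.1,0.04,4.5,-0.03,-0.06,0,0],[-0.1,0.04,4.5,-0.03,-0.06,0,0],[-0.1,0.04,4.5,-0.03,-0.06,0,0],[-0.1,0.04,4.5,-0.03,-0.06,0,0]],
], grip_force=100)

```text
time: 8.2
ee_pos: [0.5544, -0.0935, 0.1936]
eef_rot: [[-0.98, 0.201, 0.005], [0.201, 0.98, -0.001], [-0.005, 0.0, -1.0]]
contact_force: [-0.8, 3.3, 7.7]
gripper_width: 0.0178
finger_force: 98.7
```

Run:
```python
from h import *
st()
```

```text
t 8.2 grasp [ 0.5552 -0.0936  0.0386] yang 78.41 z [ 0.005 -0.001 -1.   ] F [-0.8  3.3  7.7] w 0.01775082099718852 ff 98.73206734657288 q [-0.3   0.57 -0.41  0.58  0.   -0.1 ]
```

Request:
move_arm([
  [[0,0,-0.2,0,0,0,0],[0,0,-0.4,0,0,0,0],[0.35,0,-0.4,0,0,0,0],[0.7,0,-0.4,0,0,0,0],[1.05,0,-0.4,0,0,0,0],[1.4,0,-0.4,0,0,0,0],[1.4,0,-0.4,0,0,0,0]],
])

```text
time: 8.9
ee_pos: [0.5175, -0.0862, 0.2014]
eef_rot: [[-0.98, 0.201, -0.0], [0.201, 0.98, -0.001], [0.0, -0.001, -1.0]]
contact_force: [-0.1, -0.2, -4.4]
gripper_width: 0.0169
finger_force: 98.0
```

Run:
```python
from h import *
st()
p,d=arm.snapshot("top");q,d=arm.snapshot("scene")
cv2.imwrite("pics/t3.png",np.hstack([cv2.resize(p[90:270,295:435,::-1],(390,500),interpolation=2),cv2.resize(q[150:285,225:335,::-1],(400,500),interpolation=2)]))
```

```text
t 8.9 grasp [ 0.5174 -0.0863  0.0464] yang 78.39 z [-0.    -0.001 -1.   ] F [-0.1 -0.2 -4.4] w 0.016882414528024532 ff 97.98190712928772 q [-0.31  0.51 -0.51  0.55 -0.   -0.1 ]
```

View pics/t3.png

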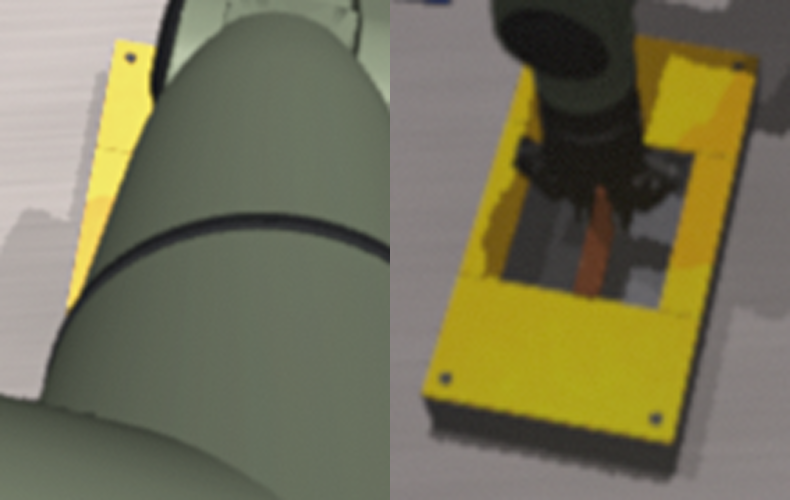

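Right half (scene): the bar is held and raised, and its far end is still hidden under the cover's near edge at (590,292). The top view is blocked by the arm. I'll slide further and measure the far end in the scene view.

Request:
move_arm([
  [[0.3,0,0,0,0,0,0],[0.5,0,0,0,0,0,0],[0.6,0,0,0,0,0,0],[0.6,0,0,0,0,0,0]],
])

```text
time: 9.4
ee_pos: [0.5042, -0.0835, 0.2017]
eef_rot: [[-0.98, 0.201, 0.002], [0.201, 0.98, -0.001], [-0.002, -0.001, -1.0]]
contact_force: [-0.3, -0.2, -3.8]
gripper_width: 0.0176
finger_force: 97.9
```

```bash
cat > m.py <<'E'
from h import *
import sys
st()
q,d=arm.snapshot("scene");cv2.imwrite(f"pics/{sys.argv[1]}.png",cv2.resize(q[160:260,225:335,::-1],(550,500),interpolation=2))
h=cv2.cvtColor(q,cv2.COLOR_RGB2HSV);H,S,V=h[...,0],h[...,1],h[...,2]
b=biggest((H<16)&(S>90)&(V>40)&box(H.shape,(265,180,305,250)))
v,u=np.nonzero(b);P=plane("scene",np.c_[u,v],float(sys.argv[2]))
a=np.radians(-13.8);e=np.array([np.cos(a),np.sin(a)]);O=np.array([.5345,-.0885])
s=(P-O)@e;print("bar px",b.sum(),"u",u.min(),u.max(),"v",v.min(),v.max(),"bay-x range",s.min().round(4),s.max().round(4))
g=np.array(arm.observe()["ee_pos"])[:2];print("tcp bay-x",((g-O)@e).round(4),"bay-y",((g-O)@[-e[1],e[0]]).round(4))
print("edge +x in image v:",proj("scene",[*(O+.07*e),.07]))
E
python3 m.py s4 .044
```

```text
t 9.4 grasp [ 0.5044 -0.0837  0.0467] yang 78.39 z [ 0.002 -0.001 -1.   ] F [-0.3 -0.2 -3.8] w 0.01760819390500121 ff 97.9454755783081 q [-0.31  0.49 -0.54  0.53 -0.   -0.11]
bar px 207 u 276 287 v 195 226 bay-x range -0.0561 0.0451
tcp bay-x -0.0302 bay-y -0.0024
edge +x in image v: [[276.16740293 229.32385216]]
```

View pics/s4.png

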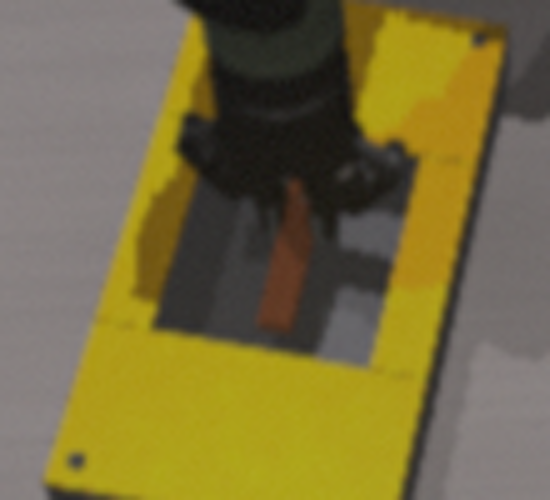

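The bar's far end now shows at crop (277,330), bay x ≈ +0.044, so the near end is about 9 mm short of the wall. Next I tilt the far end up in small steps, pivoting under the near edge.

Request:
move_arm([
  [[0.57,0,-0.18,0,-0.625,0,0],[1.13,0,-0.34,0,-1.25,0,0],[1.61,0,-0.46,0,-1.875,0,0],[2.03,0,-0.53,0,-2.5,0,0],[2.03,0,-0.53,0,-2.5,0,0],[2.03,0,-0.53,0,-2.5,0,0]],
])

```text
time: 10.05
ee_pos: [0.4549, -0.0735, 0.215]
eef_rot: [[-0.92, 0.201, 0.335], [0.189, 0.98, -0.07], [-0.342, -0.001, -0.94]]
contact_force: [-0.4, 0.1, -3.7]
gripper_width: 0.0172
finger_force: 98.2
```

```bash
python3 m.py s5 .08
```

```text
t 10.05 grasp [ 0.5069 -0.0843  0.0694] yang 78.39 z [ 0.335 -0.07  -0.94 ] F [-0.4  0.1 -3.7] w 0.017218367579069773 ff 98.17340612411499 q [-0.33  0.31 -0.88  0.03  0.04 -0.12]
bar px 205 u 275 287 v 188 219 bay-x range -0.0599 0.0421
tcp bay-x -0.0799 bay-y -0.0045
edge +x in image v: [[276.16740293 229.32385216]]
```

Request:
move_arm([
  [[0.17,0,-0.18,0,-0.5,0,0],[0.34,0,-0.32,0,-1.0,0,0],[0.34,0,-0.61,0,-1.62,0,0],[0.34,0,-0.61,0,-1.62,0,0],[-0.05,0,-0.7,0,-1.62,0,0],[-0.44,0,-0.79,0,-1.62,0,0],[-0.83,0,-0.88,0,-1.62,0,0],[-1.22,0,-0.97,0,-1.62,0,0],[-1.22,0,-0.97,0,-1.62,0,0]],
])

```text
time: 11.0
ee_pos: [0.4773, -0.0782, 0.2499]
eef_rot: [[-0.819, 0.201, 0.538], [0.167, 0.98, -0.112], [-0.549, -0.001, -0.836]]
contact_force: [1.4, -0.4, -3.8]
gripper_width: 0.0177
finger_force: 98.2
```

```bash
python3 m.py s6 .1
```

```text
t 11.0 grasp [ 0.5606 -0.0955  0.1204] yang 78.4 z [ 0.538 -0.112 -0.836] F [ 1.4 -0.4 -3.8] w 0.017684188468803503 ff 98.23630213737488 q [-0.33  0.25 -0.94 -0.19  0.07 -0.11]
bar px 194 u 269 282 v 196 224 bay-x range -0.0204 0.0705
tcp bay-x -0.0593 bay-y -0.0036
edge +x in image v: [[276.16740293 229.32385216]]
```

View pics/s6.png

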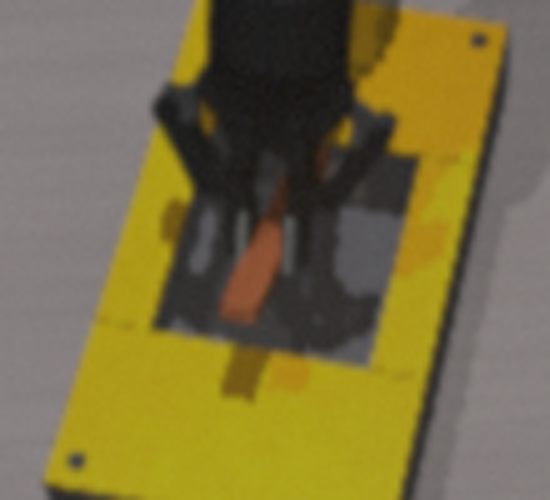

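The tilted bar's end at crop (240,300) is through the opening and above the cover, its shadow falling at (240,370). I draw it on along its axis, then raise it.

Request:
move_arm([
  [[-0.7,0,0,0,0,0,0],[-1.4,0,0,0,0,0,0],[-2.1,0,0,0,0,0,0],[-2.8,0,0,0,0,0,0],[-3.6,0,0,0,0,0,0],[-4.4,0,0,0,0,0,0],[-5.0,0,-1,0,0,0,0],[-5.7,0,-2,0,0,0,0],[-6.4,0,-3,0,0,0,0],[-6.4,0,-3,0,0,0,0],[-6.4,0,-3,0,0,0,0],[-6.4,0,-3,0,0,0,0]],
])

```text
time: 12.25
ee_pos: [0.5648, -0.0957, 0.3957]
eef_rot: [[-0.823, 0.201, 0.531], [0.169, 0.98, -0.109], [-0.542, -0.0, -0.84]]
contact_force: [-0.2, 0.9, -3.7]
gripper_width: 0.0178
finger_force: 98.9
```

Run:
```python
from h import *
st()
q,d=arm.snapshot("scene");cv2.imwrite("pics/s7.png",cv2.resize(q[110:330,180:460,::-1],(764,600),interpolation=2))
```

```text
t 12.25 grasp [ 0.6471 -0.1127  0.2655] yang 78.39 z [ 0.531 -0.109 -0.84 ] F [-0.2  0.9 -3.7] w 0.01780240286761059 ff 98.85283470153809 q [-0.31  0.17 -0.54  0.29  0.06 -0.09]
```

View pics/s7.png

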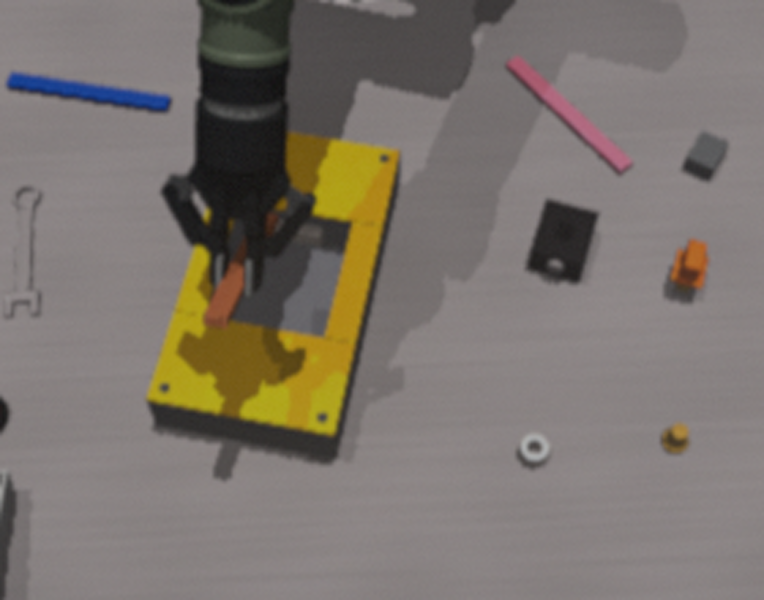

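The bar is held clear: its front end is at (215,315) and its rear end at (278,215), computed about 12 cm above the cover. The plug stands at (690,265) and the bystanders are in place. Handing in.

```bash
python3 -c "
from bench import arm
print(arm.finish_job())"
```

```text
the job is handed in; nothing more can be done
None
```

The job is handed in at 12.3 s (limit 51 s), with no verdict returned: the plug was pulled first and stands upright on the counter, its centre about 14 cm from the socket's, and the copper bar is out of the bay, held steady with its lower end about 12 cm above the cover and the bystanders untouched.

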